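# Clamp the antenna switch contact and gauge its gap

## Robot

A 6-joint arm with a two-finger parallel gripper is mounted at the origin on the work surface. World frame = base frame: x ahead of the robot, y to its left, z up, the work surface at z = 0. Lengths are in m, angles in rad, forces in N, time in s.
With the tool pointing down it reaches from about 0.35 to 0.975 m from the base axis. Payload 4.9 kg.
Tool frame: the origin (TCP) lies on the centre line of the jaws, within the pads' length; the fingertips stand 25 mm ahead of it and the grasp point (between the pads) lies 6 mm ahead of it (manip.tcp_to_tips is the distance from the TCP to the fingertips, in m); y points along the fingers, x is the direction in which the jaws open and shut, and the axes are right-handed (so a half turn about y gives the same grasp; the last joint's range is limited). The gripper opens to 85 mm and grips with 20 to 120 N. Pads are 22 mm wide; open, the fingers measure 114 mm over their backs; the gripper's body (76 mm by 85 mm) begins 54 mm behind the grasp point. The pads swing forward as they close: fully open they stand 13 mm farther back than shut.
Start: joints at [1.147, 0.053, 1.613, -0, 1.476, -0.119], TCP at [0.188, 0.596, 0.256] pointing down, gripper open.
Joint ranges: [-3.01, 3.01], [-1.01, 2.22], [0.06, 2.58], [-1.02, 4.17], [0.09, 2.62], [-3.14, 3.14]. Speed limits (rad/s): [2.57, 2.57, 3.14, 3.14, 3.14, 3.14].

## Interface

Orientations are given as a rotation vector (axis times angle).
In Python, from station import get_obs, optics, order, finder, manip gives the robot as it stands.
- The arm moves only by the tool apply_moves, never from a script. Its argument "deltas" is text: rows parted by semicolons, each of 6 numbers parted by spaces: the shift along the tool's x, y, z in units of 30 mm (1.0 is 30 mm), then the turn, a rotation vector about the tool's x, y, z in units of 6 degrees (1.0 is 6 degrees). A call has 1 to 5 rows; each row is the pose to reach, as a shift and turn from the pose commanded when the call began, along the tool's axes at that moment; what a row does not reach only later rows make up. A row lasts 1/12 s, in which the tool goes at most 41.7 mm and 7.16 degrees, less where a joint would pass 70% of its speed; a pose out of reach is approached as far as the arm can. A call with a gripper value outside its range is refused whole. "jaw" is the opening, from 0 (shut) to 1 (fully open), set as the call begins (left out, the last holds). The fingers move at their own pace and stop on an object; the grip force is fixed at half the most. Time passes only in rows, so rows that repeat a pose let the fingers close. It gives the time, the measured TCP pose, the force and the opening at its end, in the units of the state.
- get_obs(): the state, without advancing time (a new reading comes with each control period).
- optics.camera(name): name is "scene" or "side" or "wrist"; returns a dict with "pixels" (420x560x3 uint8, red, green, blue), "range_z" (420x560 float32, m along the optical axis (not along the pixel's ray), 0 where there is no reading), "camera_matrix" (3x3 intrinsics, pixels), "D" ([k1, k2, p1, p2, k3] as OpenCV has them; the pictures are not rectified), "rvec" (rotation vector, rad) and "tvec" (3), from world to camera coordinates, as OpenCV has them. Camera axes: x right, y down, z forward; pixel columns grow to the right and rows downward; lengths in m; the calibration is good to about 2 mm. A picture is of the moment at which its call begins.
- order.sign_off(): hands the job in, once; it reports no verdict.
Trained networks look in a picture, given as the dict that the camera call returned (one of the last four; its "shot" number tells which), for a name from the list of things; names that differ only in an ending like _2 or _b are one class to them, and where a whole thing is asked for, a point or a joint stands for the part that bears it (a point fixed in the world has none). Each returns a list of dicts, best first, with "conf" (0 to 1); they miss things now and then, are a little off and sometimes report something else, mostly with a low value. They report only what shows in the picture. A call takes as long as a camera call. They do not tell look-alikes from the thing itself.
- finder.spot_in(picture, query): "extent" ([left, top, width, height] in pixels, round what is visible of it).
- finder.tip_of(picture, query): "point" ([column, row] in pixels: a listed point, or the origin of a listed thing).
The state is a dict: "t": time; "joints": joint angles; "qd": joint speeds; "joint_torque": joint torques, N m; "eef_pos": TCP position; "eef_rot": TCP orientation; "wrist_force": force on the tool from outside, world axes, zero at the start; "wrist_torque": the same for the moment, N m; "grip_width": finger opening in m.
Only numpy, scipy, OpenCV 4.12 (cv2) and the standard library are available. Lean on these libraries where they do the work, as an engineer would, in place of code of your own. Each camera call takes 0.05 s, during which the arm holds its last target.

## Task

Push the toggle clamp's handle all the way down over centre so that its rubber pad holds the black contact block in the jig. Then take the gap gauge out of its wooden stand and slide its blade down between the two brass contact plates until its collar rests on their flared lips, and let go, leaving the clamp closed. Leave the other things on the desk where they are.

Things in the scene. Friction and masses are not known exactly. Their poses are not given: they have to be found in the camera images.
- jig: Jig fixed to the desk (place, yaw vary): plywood base 250 x 110 x 12 mm, steel toggle clamp on one end, low rails round the contact block on the other. Origin: centre of underside. x runs from the clamp end (-x, where the handle points) to the block end (+x); z up. The hold-down arm pivots at x -50, z 50 mm; its pad comes down at x 10. Clamp cheeks: x -108 to -38, y +-22, 74 mm high.
- handle_pivot (a point): Axis of the clamp handle (at jig x -95, y 0, 66 mm above the desk; along the jig's y); axes as the jig's. The handle turns in the jig's x-z plane through this point.
- handle_end (a point): Free end of the clamp handle, on the bar's centre line, 130 mm from handle_pivot. The handle's last 75 mm is a black rubber grip, 18 mm in diameter. Its orientation turns with the handle.
- clamp_handle (a joint): Clamp handle, rad; starts 0 to 0.3. Elevation above level, towards jig -x, is 1.32 minus this. Pushing its end to jig -x and down raises it to a stop at 1.27 (nearly level, end 72 mm above desk). Stays where left till the pad meets the block (about 0.85); then springs resist (under 10 N at the grip) and push it back, up to dead centre, 1.15; beyond, it snaps to the stop and stays. The arm opposite swings down with it.
- clamp_pad: Black rubber pad, 22 mm across, on a sprung spindle under the hold-down arm; presses on the contact block with 15 to 20 N when the clamp is closed. Origin: on the arm's pivot, 50 mm above the desk (not at the pad).
- contact_block: Loose black insulating block 120 x 60 x 16 mm, 0.35 kg, lying in the jig between the rails with about 3 mm play, its axes as the jig's. Origin: centre of its underside, 12 mm above the desk. Its -x part lies under the clamp pad; at x +35 mm stand two upright brass contact plates.
- contact_mouth (a point): Top centre of the gap between the two brass contact plates, level with their flared lips, 59 mm above the block's underside (71 mm above the desk); axes as the block's. The plates are 36 mm long along x; the gap is across y: 8.5 mm wide, flaring over its top 10 mm to about 25 mm; 43 mm deep.
- gauge: Gap gauge, 98 mm tall, 0.12 kg, upright in its stand. From below: steel blade 28 mm wide (x), 5 mm thick (y), 40 mm long, last 6 mm thinned to 3; aluminium collar 36 x 36 x 8 mm (40 to 48 mm up); pale wooden grip 24 (x) x 20 (y) x 50 mm (48 to 98 mm up). Origin: centre of the blade's lower end; z up the gauge. Either way round will do.
- gauge_tip (a point): Centre of the blade's lower end; same place and axes as gauge. In the stand it is 8 mm above the desk; with the collar resting on the lips it is 40 mm below contact_mouth.
- gauge_stand: Fixed wooden stand 80 x 70 x 48 mm with a slot 34 mm (x) by 9 mm (y), 44 mm deep in its top, in which the gauge stands with its collar on the stand's top. It is to the left or to the right of the jig. Origin: centre of its underside, yaw as the gauge.
- mug: White mug, 80 mm across, 95 mm high, handle on its +y side; bystander, on the other side of the jig from the stand. Origin: centre of its underside.
- morse_key: Straight Morse key, 110 x 75 mm, 52 mm high; bystander. Origin: centre of its underside.
- mouse: Grey computer mouse, 105 x 60 x 30 mm; bystander. Origin: centre of its underside.
- screwdriver: Screwdriver 190 mm long with a wooden handle, lying on the desk; bystander.
- jar: Small glass jar with a steel lid, 66 mm across, 85 mm high; bystander. Origin: centre of its underside.
- toroid: Dark ring core 64 mm across, 16 mm high, lying flat; bystander. Origin: centre of its underside.
There are look-alikes about, which are no part of the job. What is shaped like the gauge but blue, green or pink is not meant.

How it is judged:
By the outcome, as a careful person would: the job done as asked, in the order asked, and still so for the second after the job is handed in, with the robot touching nothing.
It also fails if it takes over 58 s, if anything falls off the work surface, if the arm or the gripper's body presses on something with over 40 N, if the wrist force passes 120 N, or if a joint passes its speed limit or range.

## Working session

There is one attempt and no reset: what is moved stays moved. The work goes in short steps, Python scripts to look and compute and a tool call to move; the robot and the scene stay as the last step left them, time stands still between calls to the robot, and variables do not carry over. Pictures are saved under pics/ and viewed, and the job is handed in when it is done.

Besides the shell and the picture viewer there is one more tool, called after "Emit:" as name(argument=value, ...) on one line, values as JSON. apply_moves: Moves the arm, as the interface text tells. Its arguments: {"type":"object","properties":{"deltas":{"type":"string"},"jaw":{"type":"number"}},"required":["deltas"]}

```bash
ls; mkdir -p pics; cat > h.py <<'E'
import numpy as np, cv2, pickle
from station import get_obs, optics, order, finder, manip
def shot(n,save=None):
    p=optics.camera(n)
    if save: cv2.imwrite('pics/'+save+'.png',cv2.resize(p['pixels'][:,:,::-1],(800,600)))
    return p
def w2p(p,X):
    return cv2.projectPoints(np.atleast_2d(np.array(X,float)),p['rvec'],p['tvec'],p['camera_matrix'],p['D'])[0][:,0]
def ray(p,uv):
    R=cv2.Rodrigues(np.array(p['rvec'],float))[0];t=np.array(p['tvec'],float).ravel()
    n=cv2.undistortPoints(np.array(uv,float).reshape(-1,1,2),p['camera_matrix'],p['D'])[:,0]
    return R,t,n
def at_z(p,uv,z):
    R,t,n=ray(p,uv); c=-R.T@t; d=np.c_[n,np.ones(len(n))]@R
    return c+d*((z-c[2])/d[:,2])[:,None]
def deproj(p,uv):
    R,t,n=ray(p,uv); uv=np.array(uv).reshape(-1,2).round().astype(int)
    z=p['range_z'][uv[:,1],uv[:,0]]
    return (np.c_[n,np.ones(len(n))]*z[:,None]-t)@R
def cloud(p):
    v,u=np.mgrid[0:420,0:560]; uv=np.c_[u.ravel(),v.ravel()].astype(float)
    X=deproj(p,uv); X[p['range_z'].ravel()==0]=np.nan
    return X.reshape(420,560,3)
E
python3 - <<'E'
from h import *
print(get_obs())
S=['jig','handle_pivot','handle_end','contact_block','contact_mouth','gauge','gauge_tip','gauge_stand','clamp_pad','mug','jar','mouse','morse_key','toroid','screwdriver']
for n in ['scene','side','wrist']:
    p=shot(n,n+'0')
    R=cv2.Rodrigues(np.array(p['rvec']))[0]; print(n,'cam',(-R.T@np.ravel(p['tvec'])).round(3))
    for s in S:
        try: a=[(np.round(d['point']).tolist(),round(d['conf'],2)) for d in finder.tip_of(p,s)]
        except Exception as e: a=str(e)
        b=[(np.round(d['extent']).tolist(),round(d['conf'],2)) for d in finder.spot_in(p,s)]
        print(s,a,b)
E
```

```text
pics
{'t': 0.0, 'joints': array([ 1.14698621e+00,  5.33591673e-02,  1.61429745e+00,  3.08423167e-05,
        1.47599462e+00, -1.18994371e-01]), 'qd': array([ 0.00047348,  0.00015083,  0.00061536, -0.00056667,  0.00212205,
       -0.00036603]), 'joint_torque': array([ 1.49313892e-04, -3.93689811e+01, -3.70175135e+01, -2.05205361e-04,
        7.26556158e-03, -1.28356137e-05]), 'eef_pos': array([0.18732562, 0.59566824, 0.25505947]), 'eef_rot': array([-1.33913153, -0.98042374,  0.98342431]), 'wrist_force': array([-0.22546753, -0.65354422, -0.54641854]), 'wrist_torque': array([-0.01862742, -0.01286403, -0.01518252]), 'grip_width': 0.08483858727088059}
scene cam [1.244 0.191 1.073]
jig [([260.0, 214.0], 0.73)] [([203.0, 153.0, 31.0, 39.0], 0.7), ([203.0, 149.0, 105.0, 97.0], 0.65)]
handle_pivot [([229.0, 186.0], 0.63)] [([203.0, 148.0, 101.0, 91.0], 0.82), ([410.0, 206.0, 17.0, 22.0], 0.55)]
handle_end [([204.0, 152.0], 0.59)] [([199.0, 150.0, 39.0, 46.0], 0.8), ([272.0, 281.0, 36.0, 48.0], 0.71), ([335.0, 277.0, 50.0, 56.0], 0.32)]
contact_block [([272.0, 216.0], 0.96)] [([249.0, 202.0, 5
[... 2748 characters left out ...]
, 0.72), ([257.0, 233.0, 55.0, 85.0], 0.63), ([224.0, 145.0, 15.0, 24.0], 0.31)]
morse_key [([314.0, 180.0], 0.72)] [([300.0, 168.0, 39.0, 24.0], 0.87)]
toroid [([245.0, 346.0], 0.79)] [([234.0, 331.0, 22.0, 30.0], 0.86)]
screwdriver [([202.0, 215.0], 0.64)] [([193.0, 189.0, 17.0, 52.0], 0.86), ([302.0, 354.0, 43.0, 61.0], 0.33)]
wrist cam [0.124 0.615 0.375]
jig [] []
handle_pivot [] []
handle_end [] []
contact_block [] []
contact_mouth [] []
gauge [([205.0, 357.0], 0.53)] [([187.0, 349.0, 26.0, 27.0], 0.55)]
gauge_tip [([203.0, 354.0], 0.55)] [([183.0, 348.0, 30.0, 25.0], 0.89)]
gauge_stand [] []
clamp_pad [] []
mug [] []
jar [] []
mouse [] []
morse_key [] []
toroid [] []
screwdriver [] []
```

View pics/scene0.png

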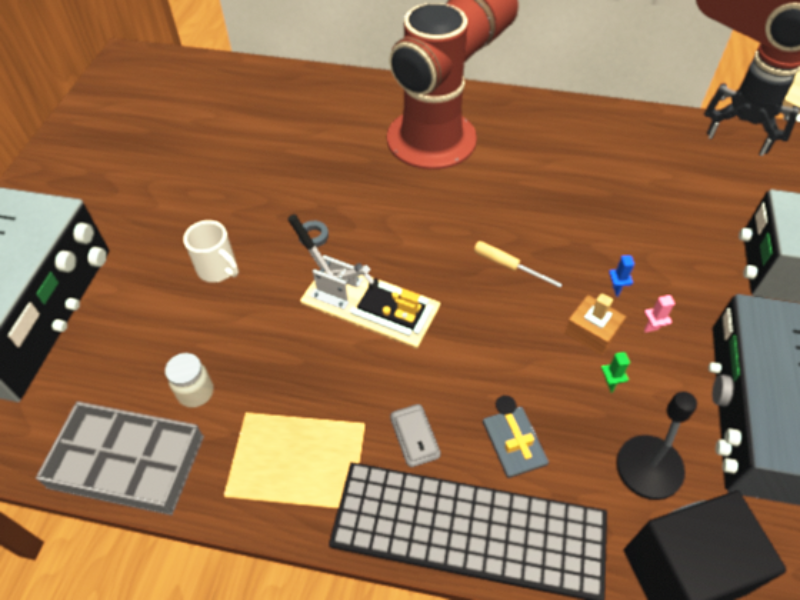

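View pics/side0.png

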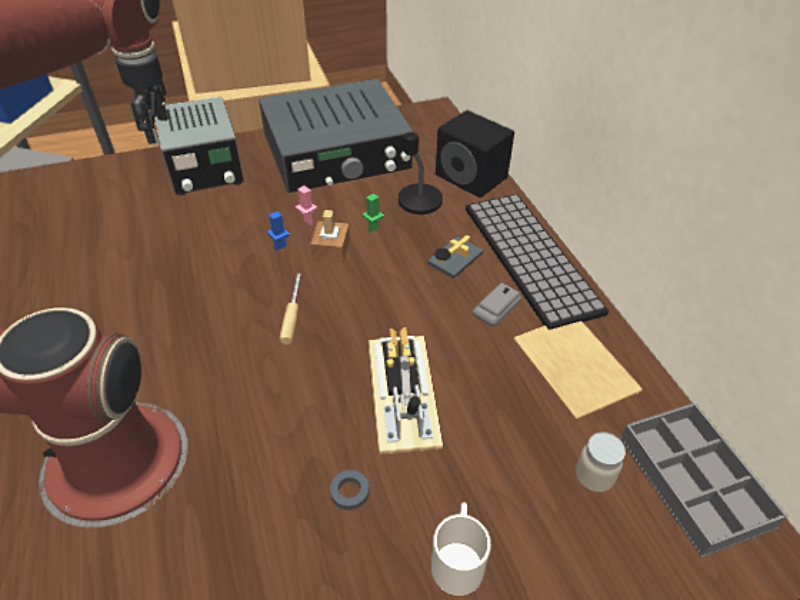

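View pics/wrist0.png

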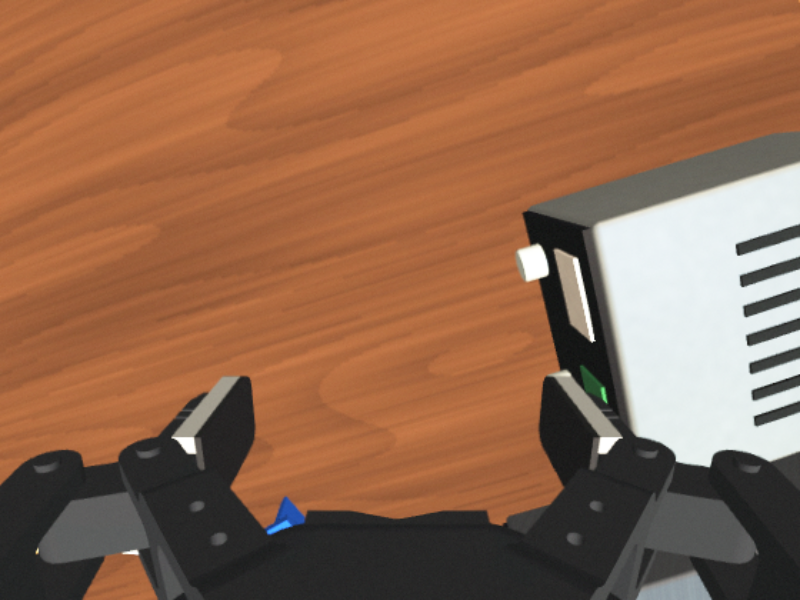

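```bash
cat > a.py <<'E'
from h import *
for n in ['scene','side']:
    p=shot(n); pickle.dump(dict(p),open(n+'.pkl','wb'))
    x,y,w,h=(190,130,270,150) if n=='scene' else (180,120,140,210)
    im=p['pixels'][y:y+h,x:x+w,::-1]; s=min(800/w,600/h)
    cv2.imwrite(f'pics/{n}crop.png',cv2.resize(im,None,fx=s,fy=s,interpolation=cv2.INTER_CUBIC)); print(n,s)
a=pickle.load(open('scene.pkl','rb')); b=pickle.load(open('side.pkl','rb'))
f=lambda p,uv,z:at_z(p,[uv],z)[0].round(3)
print('mouth',f(a,(282,207),.071),f(b,(278,235),.071))
print('block',f(a,(272,216),.012),f(b,(278,256),.012))
print('jig',f(a,(260,214),0),f(b,(281,272),0))
print('piv',f(a,(229,186),.066),f(b,(286,294),.066))
print('stand',f(a,(410,232),0),f(b,(236,177),0))
print('gauge',f(a,(414,231),.008),f(b,(229.5,171),.008))
print('mug',f(a,(150,184),0),f(b,(316,396),0))
E
python3 a.py
```

```text
scene 2.962962962962963
side 2.857142857142857
mouth [0.524 0.039 0.071] [0.518 0.041 0.071]
block [0.517 0.009 0.012] [0.51  0.018 0.012]
jig [ 0.508 -0.027  0.   ] [ 0.503 -0.027  0.   ]
piv [ 0.478 -0.118  0.066] [ 0.476 -0.136  0.066]
stand [0.488 0.386 0.   ] [0.492 0.375 0.   ]
gauge [0.488 0.395 0.008] [0.479 0.401 0.008]
mug [ 0.466 -0.368  0.   ] [ 0.464 -0.359  0.   ]
```

The scene view shows the jig at about (370,300), with its handle raised at (297,222). The gauge is in its stand at (600,312), with blue, green and pink decoys around it. Next I'll take precise measurements from depth.

View pics/scenecrop.png

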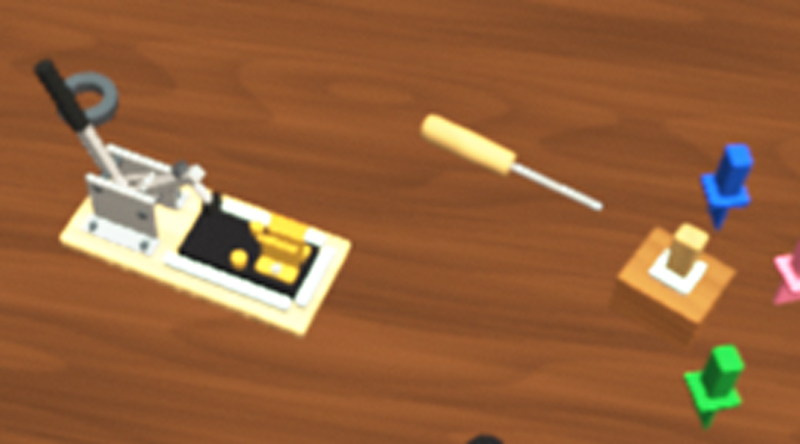

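View pics/sidecrop.png

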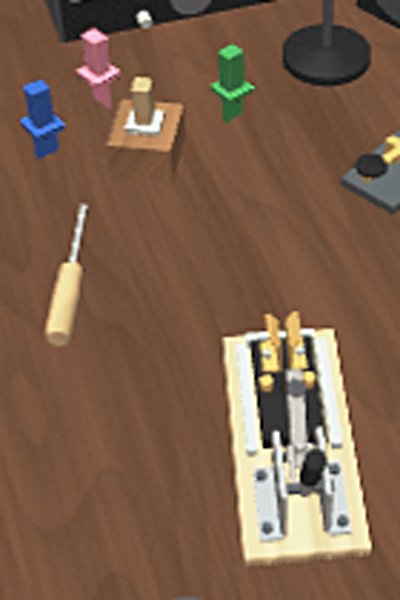

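```bash
cat > b.py <<'E'
from h import *
from scipy.spatial import cKDTree
for n in ['scene','side']:
    p=pickle.load(open(n+'.pkl','rb')); X=cloud(p)
    # jig base-top (plywood z 12) region
    P=X.reshape(-1,3); C=p['pixels'].reshape(-1,3).astype(int)
    near=(np.abs(P[:,0]-.505)<.2)&(np.abs(P[:,1]+.02)<.25)
    m=near&(P[:,2]>.008)&(P[:,2]<.2)
    def rect(m,name):
        q=P[m][:,:2].astype(np.float32); r=cv2.minAreaRect(q); print(n,name,m.sum(),np.round(r[0],4),np.round(r[1],4),round(r[2],1))
    rect(near&(P[:,2]>.008)&(P[:,2]<.018),'base')
    # handle: high points
    h=near&(P[:,2]>.085)&(P[:,2]<.25); q=P[h]; 
    print('handle n',h.sum(),'z max',np.nanmax(q[:,2]),q[np.argmax(q[:,2])])
    g=(np.abs(P[:,0]-.485)<.07)&(np.abs(P[:,1]-.39)<.07)
    rect(g&(np.abs(P[:,2]-.048)<.005),'stand top')
    rect(g&(np.abs(P[:,2]-.056)<.003),'collar')
    rect(g&(np.abs(P[:,2]-.106)<.005),'grip top')
    print('grip z',np.nanmax(P[g][:,2]))
E
python3 b.py
```

```text
scene base 1219 [ 0.4886 -0.0142] [0.4929 0.3191] 87.8
handle n 356 z max 0.18919849982234596 [ 0.47293353 -0.16799365  0.1891985 ]
scene stand top 508 [0.4869 0.3967] [0.081  0.0736] 63.4
scene collar 76 [0.4892 0.4012] [0.0474 0.0369] 68.0
scene grip top 66 [0.4867 0.3966] [0.0237 0.0223] 64.8
grip z 0.11207360452306257
side base 2034 [0.5119 0.0031] [0.3875 0.4543] 0.6
handle n 211 z max 0.18920054849294038 [ 0.46690618 -0.17335516  0.18920055]
side stand top 271 [0.4835 0.3928] [0.0846 0.0712] 64.0
side collar 49 [0.4897 0.3889] [0.0415 0.0519] 65.2
side grip top 35 [0.4825 0.3906] [0.0253 0.0211] 55.7
grip z 0.10729691480118696
```

```bash
cat > c.py <<'E'
from h import *
from scipy.optimize import least_squares
for n in ['scene','side']:
    p=pickle.load(open(n+'.pkl','rb')); X=cloud(p); C=p['pixels'].astype(int)
    P=X
    near=(np.hypot(P[...,0]-.505,P[...,1]+.025)<.16)
    m=near&(P[...,2]>.006)
    m=cv2.morphologyEx(m.astype(np.uint8),cv2.MORPH_OPEN,np.ones((2,2)))
    k,l,s,c=cv2.connectedComponentsWithStats(m); i=1+np.argmax(s[1:,4]); m=l==i
    mb=m&(np.abs(P[...,2]-.012)<.004)
    r=cv2.minAreaRect(P[mb][:,:2].astype(np.float32)); print(n,'base',mb.sum(),np.round(r[0],4),np.round(r[1],4),round(r[2],1))
    # brass
    hsv=cv2.cvtColor(p['pixels'],cv2.COLOR_RGB2HSV).astype(int)
    br=near&(hsv[...,0]>15)&(hsv[...,0]<30)&(hsv[...,1]>150)&(hsv[...,2]>120)&(P[...,2]>.05)
    q=P[br]; print('brass',br.sum(),np.nanmean(q,0).round(4),np.nanmax(q[:,2]).round(4))
    r=cv2.minAreaRect(q[:,:2].astype(np.float32)); print(np.round(r[0],4),np.round(r[1],4),round(r[2],1))
    dk=near&(P[...,2]>.1)&(hsv[...,2]<80); q=P[dk]; print('grip',len(q)); 
    if len(q): 
        c0=q.mean(0); d=np.linalg.svd(q-c0)[2][0]; d*=np.sign(d[2]); print(c0.round(4),d.round(3),'elev',np.arcsin(d[2]), 'az',np.degrees(np.arctan2(-d[1],-d[0])))
        print(q[np.argmax((q-c0)@d)].round(4))
E
python3 c.py
```

```text
scene base 862 [ 0.4877 -0.075 ] [0.3585 0.1483] 66.1
brass 140 [0.5233 0.048  0.0628] 0.0756
[0.5251 0.0476] [0.0371 0.0315] 80.3
grip 166
[ 0.4787 -0.159   0.1565] [-0.107 -0.403  0.909] elev 1.1406980678759173 az 75.08061897535904
[ 0.4761 -0.1725  0.1879]
side base 1337 [ 0.5034 -0.0374] [0.2474 0.1075] 76.4c.py:15: RuntimeWarning: Mean of empty slice
  q=P[br]; print('brass',br.sum(),np.nanmean(q,0).round(4),np.nanmax(q[:,2]).round(4))
Traceback (most recent call last):
  File "c.py", line 15, in <module>
    q=P[br]; print('brass',br.sum(),np.nanmean(q,0).round(4),np.nanmax(q[:,2]).round(4))
                                                             ~~~~~~~~~^^^^^^^^
ValueError: zero-size array to reduction operation fmax which has no identity
```

```bash
cat >> h.py <<'E'
from scipy.spatial.transform import Rotation as Rn
JC=np.array([.5034,-.0374]); JY=np.radians(76.4)
def jig(x,y,z): 
    c,s=np.cos(JY),np.sin(JY); return np.array([JC[0]+c*x-s*y,JC[1]+s*x+c*y,z])
def downR(az):  # tool x at azimuth az(rad), tool y down
    x=np.array([np.cos(az),np.sin(az),0]); y=np.array([0,0,-1.]); return np.c_[x,y,np.cross(x,y)]
def rel(pos,az,o=None,R0=None,P0=None):
    o=o or get_obs(); R0=Rn.from_rotvec(o['eef_rot']).as_matrix() if R0 is None else R0; P0=o['eef_pos'] if P0 is None else P0
    sh=R0.T@(np.array(pos)-P0)/.03
    rv=Rn.from_matrix(R0.T@downR(az)).as_rotvec(degrees=True)/6
    return np.r_[sh,rv].round(2)
E
python3 - <<'E'
from h import *
print({k:getattr(manip,k) for k in dir(manip) if k[0]!='_'})
o=get_obs(); R=Rn.from_rotvec(o['eef_rot']).as_matrix(); print(R.round(3),'az x',np.degrees(np.arctan2(R[1,0],R[0,0])))
for n in ['scene','side']:
    p=pickle.load(open(n+'.pkl','rb'))
    for nm,X in dict(piv=jig(-.095,0,.066),cl=jig(-.125,-.055,.012),cr=jig(.125,.055,.012),c3=jig(.125,-.055,.012),c4=jig(-.125,.055,.012),mouth=jig(.081,0,.071)).items(): print(n,nm,w2p(p,X).round(1))
p=pickle.load(open('scene.pkl','rb'))
# nearby decoys
P=cloud(p).reshape(-1,3); hsv=cv2.cvtColor(p['pixels'],cv2.COLOR_RGB2HSV).reshape(-1,3).astype(int)
g=(np.hypot(P[:,0]-.485,P[:,1]-.395)<.2)&(P[:,2]>.04)&(hsv[:,1]>120)
for nm,lo,hi in [('green',45,75),('blue',100,125),('pink',140,179)]:
    m=g&(hsv[:,0]>=lo)&(hsv[:,0]<=hi); q=P[m]; t=q[q[:,2]>.085]; print(nm,len(q),t.mean(0).round(3),q.min(0).round(3),q.max(0).round(3))
E
```

```text
{'Unreachable': <class 'station.Unreachable'>, 'tcp_to_tips': 0.025}
[[ 0.3    0.    -0.954]
 [ 0.954 -0.     0.3  ]
 [-0.    -1.    -0.   ]] az x 72.53463756431377
scene piv [[224.6 186.1]]
scene cl [[207.6 208.7]]
scene cr [[305.8 210.2]]
scene c3 [[289.3 240.8]]
scene c4 [[226.8 181. ]]
scene mouth [[282.9 206.7]]
side piv [[287.1 291.3]]
side cl [[310.4 312.1]]
side cr [[258.3 237.8]]
side c3 [[297.1 234.9]]
side c4 [[265.7 316.2]]
side mouth [[279.5 234.5]]
green 283 [0.601 0.429 0.095] [0.584 0.409 0.04 ] [0.621 0.453 0.102]
blue 233 [0.383 0.437 0.095] [0.366 0.417 0.04 ] [0.404 0.457 0.102]
pink 115 [0.468 0.503 0.09 ] [0.457 0.482 0.041] [0.483 0.52  0.096]
```

```bash
sed -i 's/JC=np.array.*;/JC=np.array([.505,-.035]);/' h.py; python3 - <<'E'
from h import *
print(rel(jig(-.08,0,.256),JY))
E
```

```text
[-1.955e+01  1.000e-02 -1.659e+01  0.000e+00 -6.400e-01 -0.000e+00]
```

Emit:
apply_moves(deltas="-19.55 0 -16.6 0 -0.64 0;-19.55 0 -16.6 0 -0.64 0;-19.55 0 -16.6 0 -0.64 0;-19.55 0 -16.6 0 -0.64 0;-19.55 0 -16.6 0 -0.64 0", jaw=0)

```text
t: 5.17
eef_pos: [0.2687, 0.4026, 0.2563]
eef_rot: [-1.312, -1.033, 1.033]
wrist_force: [0.7, -0.1, 0.5]
grip_width: 0.0259
```

```bash
python3 - <<'E'
from h import *
print(rel(jig(-.08,0,.256),JY))
E
```

```text
[-1.500e+01  1.000e-02 -1.108e+01  0.000e+00  1.000e-02  0.000e+00]
```

Emit:
apply_moves(deltas="-15 0 -11.1 0 0 0;-15 0 -11.1 0 0 0;-15 0 -11.1 0 0 0;-15 0 -11.1 0 0 0;-15 0 -11.1 0 0 0")

```text
t: 5.58
eef_pos: [0.3497, 0.2105, 0.2566]
eef_rot: [-1.313, -1.034, 1.032]
wrist_force: [1.3, -0.6, 0.4]
grip_width: 0.0002
```

```bash
python3 - <<'E'
from h import *
print(rel(jig(-.08,0,.256),JY))
E
```

```text
[-9.41  0.02 -6.95  0.01  0.    0.01]
```

Emit:
apply_moves(deltas="-9.4 0 -6.9 0 0 0;-9.4 0 -6.9 0 0 0;-9.4 0 -6.9 0 0 0;-9.4 0 -6.9 0 0 0;-9.4 0 -6.9 0 0 0")

```text
t: 6.0
eef_pos: [0.4301, 0.0179, 0.2568]
eef_rot: [-1.314, -1.033, 1.031]
wrist_force: [-0.3, 0.3, 1.3]
grip_width: -0.0002
```

Emit:
apply_moves(deltas="-3.9 0 -2.86 0 0 0;-3.9 0 -2.86 0 0 0;-3.9 0 -2.86 0 0 0;-3.9 0 -2.86 0 0 0;-3.9 0 -2.86 0 0 0")

```text
t: 6.42
eef_pos: [0.4864, -0.1176, 0.2563]
eef_rot: [-1.315, -1.028, 1.029]
wrist_force: [-0.0, -0.4, -0.0]
grip_width: 0.0001
```

```bash
python3 - <<'E'
from h import *
print(get_obs()['joints'].round(2),rel(jig(-.08,0,.256),JY))
p=shot('wrist','w1')
E
```

```text
[-0.39 -0.25  1.9  -0.    1.5  -1.71] [ 0.15  0.01  0.05  0.   -0.05 -0.01]
```

View pics/w1.png

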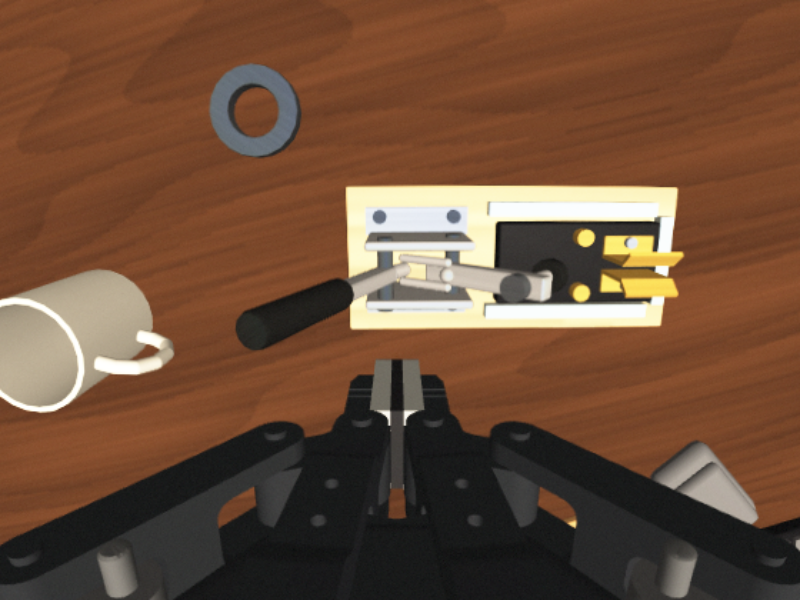

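The wrist view shows the whole jig. The base corners are at about (346,187), (677,187), (662,327) and (351,329), with the handle end at (258,328).

```bash
python3 - <<'E'
from h import *
p=shot('wrist'); pickle.dump(dict(p),open('w1.pkl','wb'))
c=np.array([(346,187),(677,187),(662,327),(351,329)])*.7-.15
q=at_z(p,c,.012); print(q.round(4)); print('centre',q.mean(0).round(4)); 
e=(q[1]-q[0])+(q[2]-q[3]); print('yaw',np.degrees(np.arctan2(e[1],e[0])),np.linalg.norm(q[1]-q[0]),np.linalg.norm(q[3]-q[0]))
f=q[0]+q[1]-q[2]-q[3]; print(np.degrees(np.arctan2(f[1],f[0])))
P=cloud(p); m=(np.abs(P[...,2]-.012)<.005)&(np.hypot(P[...,0]-.505,P[...,1]+.035)<.16)
r=cv2.minAreaRect(P[m][:,:2].astype(np.float32)); print(r)
for s in ['contact_mouth','handle_pivot','handle_end','contact_block']:
    d=finder.tip_of(p,s)[:1]; print(s,d)
    if d: print(at_z(p,[d[0]['point']],dict(contact_mouth=.071,handle_pivot=.066,handle_end=.187,contact_block=.012)[s]))
E
```

```text
[[ 0.4203 -0.1379  0.012 ]
 [ 0.4773  0.1039  0.012 ]
 [ 0.5853  0.0805  0.012 ]
 [ 0.5266 -0.1629  0.012 ]]
centre [ 0.5024 -0.0291  0.012 ]
yaw 76.58540257284656 0.2484754530600894 0.10914427906800643
167.2739508997075
((0.502851665019989, -0.03212141990661621), (0.25054335594177246, 0.11005112528800964), 76.64485931396484)
contact_mouth [{'point': [453.0, 197.2], 'conf': 0.6}]
[[0.52492569 0.04424242 0.071     ]]
handle_pivot [{'point': [269.3, 196.0], 'conf': 0.94}]
[[ 0.48396488 -0.12328667  0.066     ]]
handle_end [{'point': [170.5, 237.1], 'conf': 0.75}]
[[ 0.46943047 -0.17700623  0.187     ]]
contact_block [{'point': [395.4, 181.7], 'conf': 0.69}]
[[0.51219459 0.01056788 0.012     ]]
```

```bash
sed -i 's/JC=np.array.*;/JC=np.array([.5035,-.033]);/; s/radians(76.4)/radians(76.6)/' h.py; python3 - <<'E'
from h import *
s=.105
print(rel(jig(-.085,0,.191),JY))
R0=downR(JY); P0=jig(-.085,0,.191)
for e in [1.17,1.0,.85,.7,.55,.4,.3,.2,.1,.05,.02]:
    x=-.095-s*np.cos(e)+.009*np.sin(e)+.0145; z=.066+s*np.sin(e)+.009*np.cos(e)+.025
    print(e,round(x,4),round(z,4),rel(jig(x,0,z),JY,R0=R0,P0=P0))
E
```

```text
[-0.11  2.18  0.03  0.   -0.02  0.  ]
1.17 -0.1132 0.1912 [-0.94 -0.01 -0.    0.    0.    0.  ]
1.0 -0.1297 0.1842 [-1.49  0.23 -0.    0.    0.    0.  ]
0.85 -0.143 0.1758 [-1.93  0.51 -0.    0.    0.    0.  ]
0.7 -0.155 0.1655 [-2.33  0.85 -0.    0.    0.    0.  ]
0.55 -0.1653 0.1536 [-2.68  1.25 -0.    0.    0.    0.  ]
0.4 -0.1737 0.1402 [-2.96  1.69  0.    0.    0.    0.  ]
0.3 -0.1782 0.1306 [-3.11  2.01 -0.    0.    0.    0.  ]
0.2 -0.1816 0.1207 [-3.22  2.34 -0.    0.    0.    0.  ]
0.1 -0.1841 0.1104 [-3.3   2.69 -0.    0.    0.    0.  ]
0.05 -0.1849 0.1052 [-3.33  2.86  0.    0.    0.    0.  ]
0.02 -0.1853 0.1021 [-3.34  2.96  0.    0.    0.    0.  ]
```

Emit:
apply_moves(deltas="-0.1 1.1 0 0 0 0;-0.1 2.18 0 0 0 0;-0.1 2.18 0 0 0 0")

```text
t: 6.97
eef_pos: [0.4811, -0.1143, 0.1843]
eef_rot: [-1.301, -1.027, 1.037]
wrist_force: [-1.4, 0.2, -1.6]
grip_width: -0.0001
```

Emit:
apply_moves(deltas="-0.5 0 0 0 0 0;-0.95 0 0 0 0 0;-1.2 0.1 0 0 0 0;-1.5 0.25 0 0 0 0;-1.9 0.5 0 0 0 0")

```text
t: 7.38
eef_pos: [0.4723, -0.1725, 0.1774]
eef_rot: [-1.315, -1.035, 1.032]
wrist_force: [0.5, 0.2, 1.2]
grip_width: -0.0006
```

```bash
python3 - <<'E'
from h import *
print(rel(jig(-.085,0,.191),JY)); shot('wrist','w2'); shot('side','s2')
E
```

```text
[ 1.93 -0.45  0.07  0.03 -0.02 -0.  ]
```

View pics/w2.png

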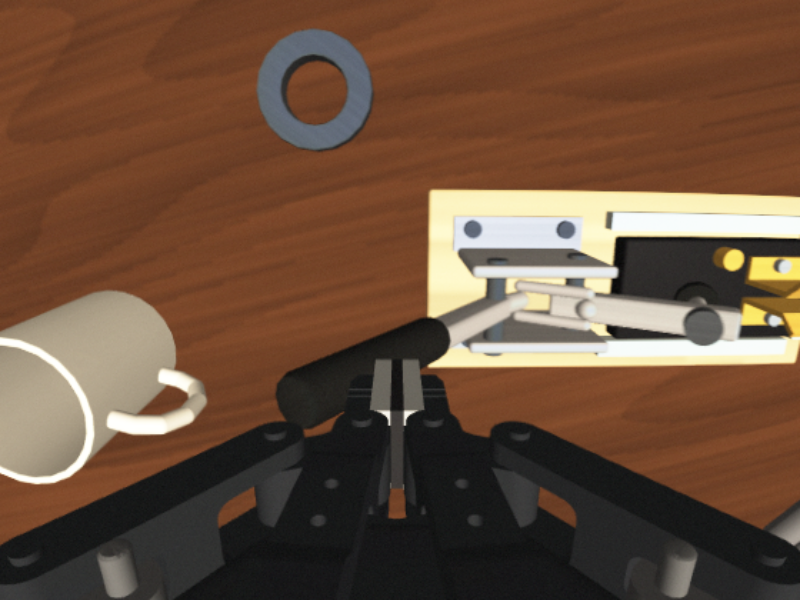

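The handle is turning, with the finger bearing on the grip near (400,370). Continuing the arc.

Emit:
apply_moves(deltas="-0.4 0.4 0 0 0 0;-0.75 0.8 0 0 0 0;-1.03 1.24 0 0 0 0;-1.18 1.55 0 0 0 0;-1.28 1.9 0 0 0 0")

```text
t: 7.9
eef_pos: [0.4624, -0.2108, 0.1183]
eef_rot: [-1.314, -1.032, 1.032]
wrist_force: [0.3, -0.7, 3.1]
grip_width: 0.0003
```

Emit:
apply_moves(deltas="-0.04 0.2 0 0 0 0;-0.08 0.4 0 0 0 0;-0.1 0.55 0 0 0 0;-0.12 0.65 0 0 0 0;-0.12 0.7 0 0 0 0")

```text
t: 8.32
eef_pos: [0.4616, -0.2121, 0.1032]
eef_rot: [-1.306, -1.031, 1.033]
wrist_force: [-19.8, 13.2, 44.0]
grip_width: -0.0
```

```bash
python3 - <<'E'
from h import *
o=get_obs();print(o['wrist_force'],o['eef_pos'],rel(jig(-.085,0,.191),JY)); shot('wrist','w3'); shot('side','s3')
E
```

```text
[-19.77646977  13.21391048  44.03451942] [ 0.46158694 -0.21206169  0.10322452] [ 3.31 -2.92  0.05 -0.05 -0.03  0.03]
```

View pics/w3.png

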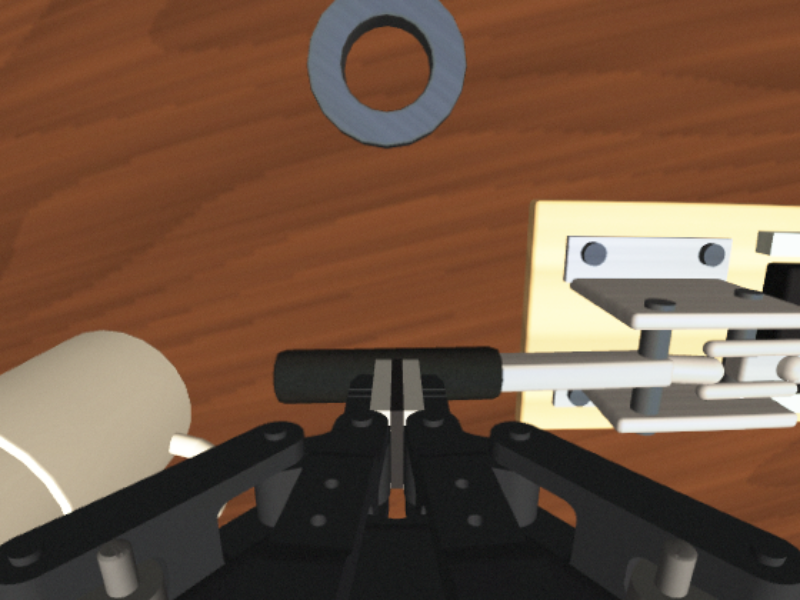

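View pics/s3.png

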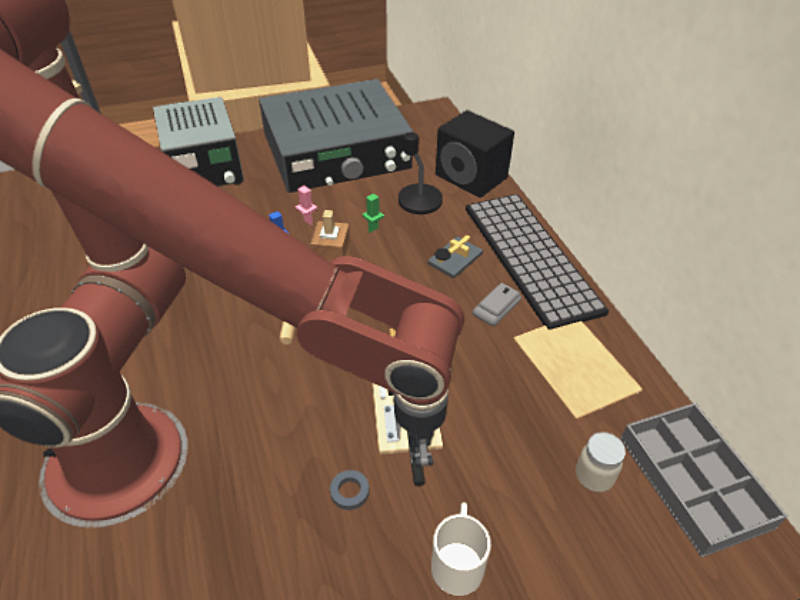

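The handle is level at the stop: force rose to 44 N, and the grip is horizontal at (385,375). I'll lift off and check the clamp from above.

Emit:
apply_moves(deltas="0 -0.5 0 0 0 0;0 -1.5 0 0 0 0;0.5 -2.8 0 0 0 0;1.8 -4 0 0 0 0;3 -5 0 0 0 0")

```text
t: 8.83
eef_pos: [0.4798, -0.1374, 0.2388]
eef_rot: [-1.314, -1.031, 1.03]
wrist_force: [1.5, 0.2, 0.1]
grip_width: -0.0002
```

Emit:
apply_moves(deltas="1 -0.3 0.5 0 0 0;2 -0.3 1 0 0 0;3 -0.3 1.5 0 0 0;3 -0.3 1.5 0 0 0")

```text
t: 9.17
eef_pos: [0.456, -0.0353, 0.2457]
eef_rot: [-1.308, -1.037, 1.035]
wrist_force: [-0.4, 0.7, -0.9]
grip_width: -0.0003
```

```bash
python3 - <<'E'
from h import *
p=shot('wrist','w4'); pickle.dump(dict(p),open('w4.pkl','wb'))
print(get_obs()['eef_pos'],get_obs()['t'])
P=cloud(p);print(np.nanmin(P[...,2]))
d=finder.tip_of(p,'contact_mouth');print(d); print(at_z(p,[d[0]['point']],.071) if d else 0)
d=finder.tip_of(p,'handle_end');print(d); print(at_z(p,[d[0]['point']],.072) if d else 0, jig(-.225,0,.072))
E
```

```text
[ 0.45652481 -0.03730327  0.24559442] 9.2167
-0.002546949942806463
[{'point': [377.1, 250.8], 'conf': 0.81}]
[[0.52494769 0.0439893  0.071     ]]
[{'point': [55.0, 246.7], 'conf': 0.73}]
[[ 0.45108547 -0.25221516  0.072     ]] [ 0.45135672 -0.25187457  0.072     ]
```

View pics/w4.png

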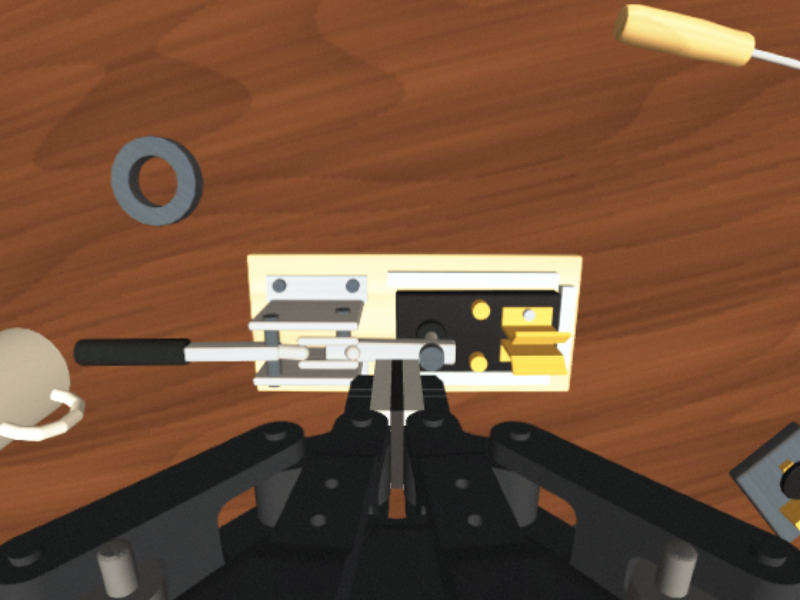

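Clamp closed. The handle end sits within 1 mm of the predicted closed position, and the arm is over the block. Next I'll get a closer look at the mouth on the way to the gauge.

```bash
cat >> h.py <<'E'
def at_pose(p,pos0,R0,pos1,R1):  # returns p-like dict with cam moved rigidly with tool
    Rc=cv2.Rodrigues(np.array(p['rvec'],float))[0]; t=np.ravel(p['tvec'])
    c=-Rc.T@t; ct=R0.T@(c-pos0); Rct=R0.T@Rc.T
    Rw=(R1@Rct).T; c1=pos1+R1@ct; q=dict(p); q['rvec']=cv2.Rodrigues(Rw)[0]; q['tvec']=-Rw@c1; return q
E
python3 - <<'E'
from h import *
o=get_obs(); p=pickle.load(open('w4.pkl','rb')); R0=Rn.from_rotvec(o['eef_rot']).as_matrix()
Rc=cv2.Rodrigues(np.array(p['rvec']))[0]; print('axis in tool',R0.T@Rc[2], 'cam',R0.T@(-Rc.T@np.ravel(p['tvec'])-o['eef_pos']))
M=np.array([.525,.044,.071])
for d in [0,.03,.06,.09]:
    pos=jig(.081,-.066+d,.20); q=at_pose(p,o['eef_pos'],R0,pos,downR(JY)); print(d,pos.round(3),w2p(q,M).round(0),rel(pos,JY))
im=p['pixels'][160:290,160:420,::-1]; cv2.imwrite('pics/w4c.png',cv2.resize(im,None,fx=3,fy=3,interpolation=cv2.INTER_CUBIC))
print('jig coords mouth',Rn.from_euler('z',-JY).as_matrix()@(M-np.r_[JC,0]))
E
```

```text
axis in tool [ 0.00434178  0.96600777 -0.25847658] cam [ 0.00268778 -0.11866715  0.06821034]
0 [0.586 0.03  0.2  ] [[271. 130.]] [ 3.28  1.52 -3.65 -0.   -0.02 -0.  ]
0.03 [0.557 0.037 0.2  ] [[271. 172.]] [ 3.28  1.52 -2.65 -0.   -0.02 -0.  ]
0.06 [0.528 0.044 0.2  ] [[271. 212.]] [ 3.27  1.52 -1.65 -0.   -0.02 -0.  ]
0.09 [0.499 0.051 0.2  ] [[271. 249.]] [ 3.27  1.52 -0.65 -0.   -0.02 -0.  ]
jig coords mouth [ 0.07988632 -0.00307009  0.071     ]
```

View pics/w4c.png

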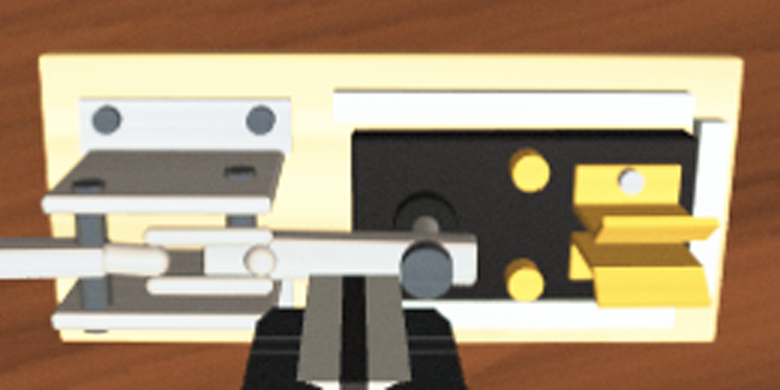

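Emit:
apply_moves(deltas="3.3 1.5 -3.6 0 0 0;3.3 1.5 -3.6 0 0 0;3.3 1.5 -3.6 0 0 0;3.3 1.5 -3.6 0 0 0;3.3 1.5 -3.6 0 0 0", jaw=0.7)

```text
t: 9.73
eef_pos: [0.5876, 0.0316, 0.1971]
eef_rot: [-1.308, -1.03, 1.035]
wrist_force: [-0.8, -0.6, 0.7]
grip_width: 0.0591
```

```bash
python3 - <<'E'
from h import *
p=shot('wrist'); pickle.dump(dict(p),open('w5.pkl','wb'))
uv=w2p(p,[.525,.044,.071])[0]; print(uv,get_obs()['eef_pos'])
x,y=int(uv[0])-75,int(uv[1])-55; x=max(x,0);y=max(y,0);print(x,y)
cv2.imwrite('pics/w5c.png',cv2.resize(p['pixels'][y:y+110,x:x+150,::-1],None,fx=5,fy=5,interpolation=cv2.INTER_CUBIC))
E
```

```text
[274.21630788 127.26235409] [0.5862521  0.03067018 0.19809172]
199 72
```

View pics/w5c.png

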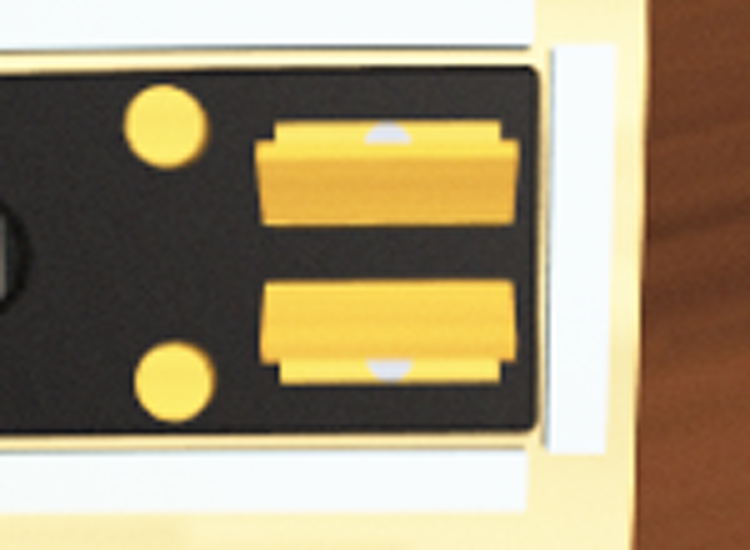

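```bash
python3 - <<'E'
from h import *
p=pickle.load(open('w5.pkl','rb'))
uv=np.array([(255,142),(519,142),(516,361),(260,361)])/5-.4+[199,72]
q=at_z(p,uv,.071); print(q.round(4),'mouth',q.mean(0).round(4))
e=q[1]-q[0]+q[2]-q[3]; print('yaw',np.degrees(np.arctan2(e[1],e[0])),np.linalg.norm(q[1]-q[0]),np.linalg.norm(q[3]-q[0]))
uv=np.array([(262,226),(516,226),(516,281),(264,281)])/5-.4+[199,72]
q=at_z(p,uv,.061); print('throat',q.mean(0).round(4),np.linalg.norm(q[3]-q[0]))
uv=np.array([(0,72),(535,67),(535,428),(0,436)])/5-.4+[199,72]
q=at_z(p,uv,.028); e=q[1]-q[0]+q[2]-q[3]; print('block yaw',np.degrees(np.arctan2(e[1],e[0])),np.linalg.norm(q[1]-q[2]))
G=np.array([.485,.3945,.106])
o=get_obs(); R0=Rn.from_rotvec(o['eef_rot']).as_matrix()
for az in (63.7,63.7+90,63.7-90): print(az,rel([.485,.3945,.22],np.radians(az)))
a=np.radians(63.7-90); R1=downR(a)
for az in (63.7,63.7+90,63.7-90):
  R1=downR(np.radians(az))
  for back in (0,.03,.05,.07): 
    pos=G*[1,1,0]+[0,0,.2]-R1[:,2]*back; print(az,back,pos.round(3),w2p(at_pose(p,o['eef_pos'],R0,pos,R1),G).round())
E
```

```text
[[0.5029 0.0318 0.071 ]
 [0.5115 0.0674 0.071 ]
 [0.5408 0.0604 0.071 ]
 [0.5322 0.0249 0.071 ]] mouth [0.5219 0.0461 0.071 ]
yaw 76.39120253644099 0.036632593740858296 0.030091186055618474
throat [0.522  0.0464 0.061 ] 0.007866986208316775
block yaw 76.90107639964151 0.05832710131972505
63.7 [ 1.099e+01 -7.100e-01  6.140e+00 -4.000e-02  2.110e+00 -1.000e-02]
153.7 [ 10.99  -0.71   6.14  -0.05 -12.89   0.02]
-26.299999999999997 [10.99 -0.71  6.14 -0.02 17.11 -0.05]
63.7 0 [0.485 0.394 0.2  ] [[276. 226.]]
63.7 0.03 [0.512 0.381 0.2  ] [[276. 180.]]
63.7 0.05 [0.53  0.372 0.2  ] [[276. 148.]]
63.7 0.07 [0.548 0.363 0.2  ] [[276. 115.]]
153.7 0 [0.485 0.394 0.2  ] [[276. 226.]]
153.7 0.03 [0.498 0.421 0.2  ] [[276. 180.]]
153.7 0.05 [0.507 0.439 0.2  ] [[276. 148.]]
153.7 0.07 [0.516 0.457 0.2  ] [[276. 115.]]
-26.299999999999997 0 [0.485 0.394 0.2  ] [[276. 226.]]
-26.299999999999997 0.03 [0.472 0.368 0.2  ] [[276. 180.]]
-26.299999999999997 0.05 [0.463 0.35  0.2  ] [[276. 148.]]
-26.299999999999997 0.07 [0.454 0.332 0.2  ] [[276. 115.]]
```

Mouth is at (0.522, 0.046), yaw 76.5°. Now to the gauge.

```bash
python3 - <<'E'
from h import *
print(rel([.530,.372,.20],np.radians(63.7)))
E
```

```text
[ 1.062e+01 -5.000e-02  4.500e+00 -4.000e-02  2.110e+00 -1.000e-02]
```

Emit:
apply_moves(deltas="10.6 0 4.5 0 0 0;10.6 0 4.5 0 0 0;10.6 0 4.5 0 0 0;10.6 0 4.5 0 0 0;10.6 0 4.5 0 0 0")

```text
t: 10.2
eef_pos: [0.5513, 0.2365, 0.2016]
eef_rot: [-1.314, -1.031, 1.03]
wrist_force: [0.8, 0.3, 0.1]
grip_width: 0.0598
```

```bash
python3 - <<'E'
from h import *
print(rel([.530,.372,.20],np.radians(63.7)))
E
```

```text
[ 4.22  0.05  1.77  0.01  2.09 -0.  ]
```

Emit:
apply_moves(deltas="4.2 0 1.77 0 2.1 0;4.2 0 1.77 0 2.1 0;4.2 0 1.77 0 2.1 0;4.2 0 1.77 0 2.1 0;4.2 0 1.77 0 2.1 0")

```text
t: 10.62
eef_pos: [0.5291, 0.373, 0.2014]
eef_rot: [-1.39, -0.868, 0.868]
wrist_force: [-0.1, -1.3, 0.1]
grip_width: 0.0598
```

```bash
python3 - <<'E'
from h import *
p=shot('wrist'); pickle.dump(dict(p),open('w6.pkl','wb'))
o=get_obs();print(o['eef_pos'],rel([.530,.372,.20],np.radians(63.7)),o['joints'].round(2))
uv=w2p(p,[.485,.3945,.06])[0]; print(uv)
x,y=max(int(uv[0])-75,0),max(int(uv[1])-55,0);print(x,y)
cv2.imwrite('pics/w6c.png',cv2.resize(p['pixels'][y:y+110,x:x+150,::-1],None,fx=5,fy=5,interpolation=cv2.INTER_CUBIC))
P=cloud(p)
g=(np.hypot(P[...,0]-.485,P[...,1]-.3945)<.07)
for nm,a,b in [('top',.098,.112),('collar',.0535,.059),('stand',.045,.051)]:
    m=g&(P[...,2]>a)&(P[...,2]<b); r=cv2.minAreaRect(P[m][:,:2].astype(np.float32)); print(nm,m.sum(),np.round(r[0],4),np.round(r[1],4),r[2],np.median(P[m][:,2]))
E
```

```text
[0.5296881  0.37120405 0.20115477] [ 0.03  0.04  0.    0.01  0.02 -0.01] [ 0.5   0.14  1.61 -0.    1.39 -0.62]
[277.96843521 145.80610731]
202 90
top 1172 [0.4828 0.3952] [0.0234 0.0195] 63.83683395385742 0.10664967969171796
collar 1023 [0.4826 0.3952] [0.036  0.0357] 62.86720657348633 0.05677315469423586
stand 6808 [0.483  0.3955] [0.0806 0.0696] 63.30318069458008 0.048850469272027346
```

View pics/w6c.png

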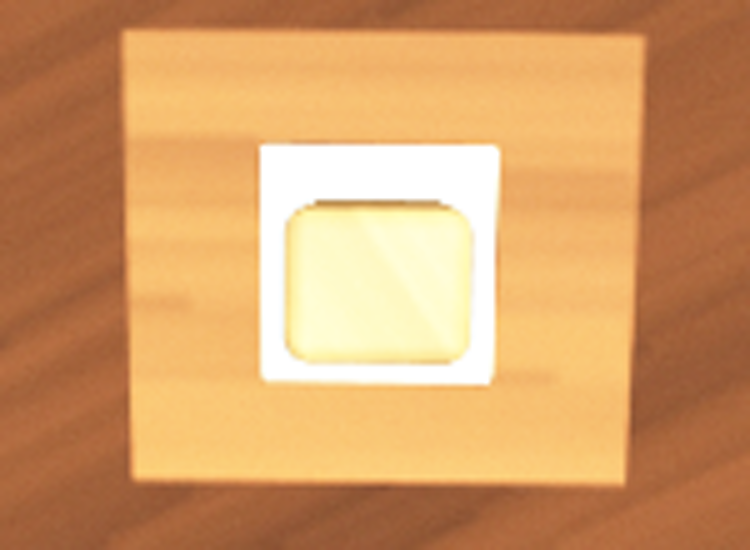

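```bash
python3 - <<'E'
from h import *
a=np.radians(63.4)
print(rel([.4828,.3952,.17],a),rel([.4828,.3952,.092],a))
E
```

```text
[ 0.03  1.04  1.76  0.01  0.07 -0.01] [ 0.03  3.64  1.76  0.01  0.07 -0.01]
```

Emit:
apply_moves(deltas="0.03 0.5 1.2 0 0.07 0;0.03 1.04 1.76 0 0.07 0;0.03 1.04 1.76 0 0.07 0;0.03 2 1.76 0 0.07 0;0.03 2.8 1.76 0 0.07 0")

```text
t: 11.08
eef_pos: [0.4849, 0.394, 0.1185]
eef_rot: [-1.396, -0.862, 0.856]
wrist_force: [-0.1, 0.9, 0.1]
grip_width: 0.0598
```

```bash
python3 - <<'E'
from h import *
print(rel([.4828,.3952,.092],np.radians(63.4))); shot('wrist','w7')
E
```

```text
[ 0.    0.88  0.08  0.03 -0.03  0.03]
```

View pics/w7.png

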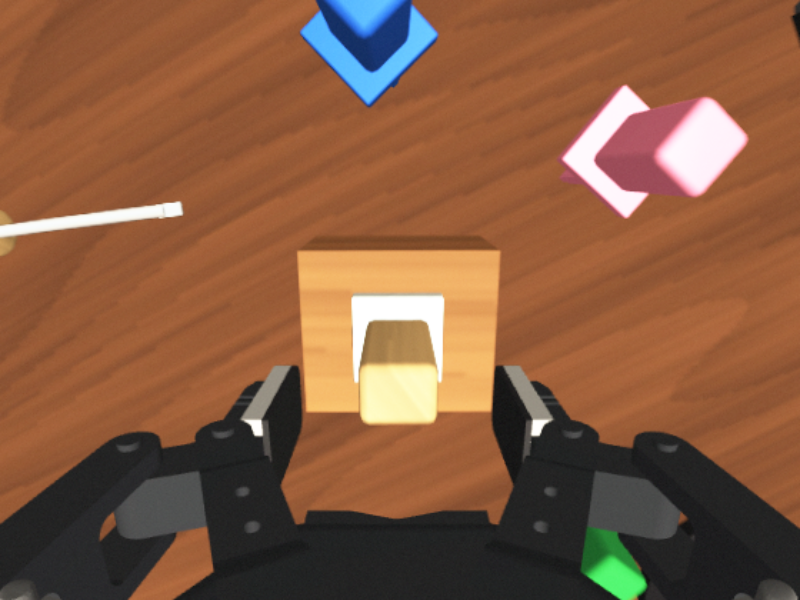

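The grip at (398,390) is centred between the pads. I'll go down and close.

Emit:
apply_moves(deltas="0 0.45 0.05 0 0 0;0 0.88 0.06 0 0 0;0 0.88 0.06 0 0 0")

```text
t: 11.38
eef_pos: [0.4807, 0.3947, 0.0885]
eef_rot: [-1.395, -0.856, 0.862]
wrist_force: [-1.2, -0.9, -0.7]
grip_width: 0.0598
```

Emit:
apply_moves(deltas="0 0 0 0 0 0;0 0 0 0 0 0;0 0 0 0 0 0;0 0 0 0 0 0;0 0 0 0 0 0", jaw=0)

```text
t: 11.8
eef_pos: [0.482, 0.397, 0.0924]
eef_rot: [-1.394, -0.863, 0.858]
wrist_force: [-0.2, 0.4, 3.8]
grip_width: 0.0232
```

Emit:
apply_moves(deltas="0 -0.6 0 0 0 0;0 -1.6 0 0 0 0;0 -2.8 0 0 0 0;0 -4 0 0 0 0;0 -4 0 0 0 0")

```text
t: 12.22
eef_pos: [0.4844, 0.3988, 0.2205]
eef_rot: [-1.394, -0.873, 0.848]
wrist_force: [2.0, 0.8, 0.0]
grip_width: 0.0232
```

```bash
python3 - <<'E'
from h import *
shot('wrist','w8'); shot('scene','c8')
o=get_obs(); print(o['grip_width'],o['wrist_force'],rel([.522,.0463,.215],np.radians(76.5)))
E
```

```text
0.02312193605543516 [ 0.27022238  0.08502492 -1.65217401] [-9.85 -0.08 -6.44  0.03 -2.19  0.04]
```

View pics/w8.png

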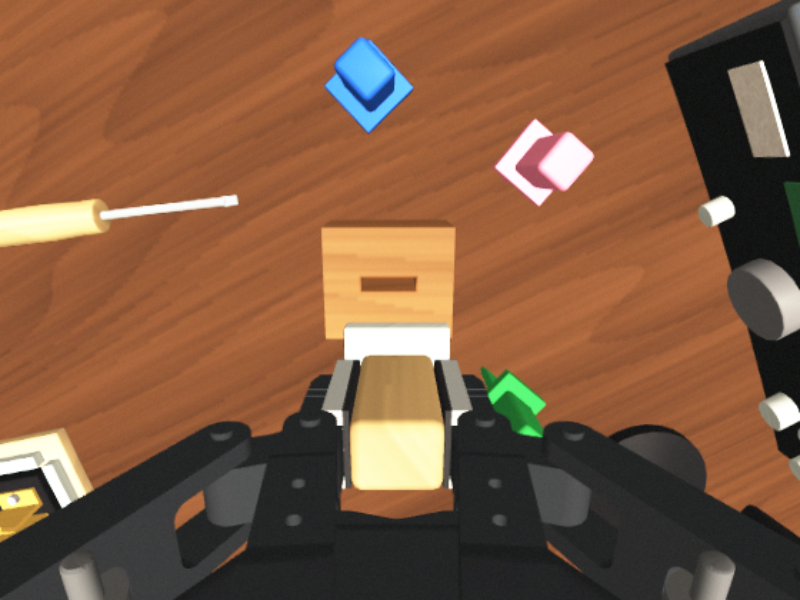

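The gauge is held straight and the slot at (388,284) is empty. Carrying it to the contacts.

Emit:
apply_moves(deltas="-9.85 0 -6.44 0 -2.19 0;-9.85 0 -6.44 0 -2.19 0;-9.85 0 -6.44 0 -2.19 0;-9.85 0 -6.44 0 -2.19 0;-9.85 0 -6.44 0 -2.19 0")

```text
t: 12.73
eef_pos: [0.5031, 0.1884, 0.2079]
eef_rot: [-1.309, -1.031, 1.038]
wrist_force: [1.6, 0.5, -1.5]
grip_width: 0.0233
```

```bash
python3 - <<'E'
from h import *
print(rel([.522,.0463,.205],np.radians(76.5)))
E
```

```text
[-4.46  0.1  -1.72 -0.04  0.01 -0.02]
```

Emit:
apply_moves(deltas="-4.45 0.1 -1.72 0 0 0;-4.45 0.1 -1.72 0 0 0;-4.45 0.1 -1.72 0 0 0;-4.45 0.1 -1.72 0 0 0;-4.45 0.1 -1.72 0 0 0")

```text
t: 13.15
eef_pos: [0.5227, 0.0449, 0.205]
eef_rot: [-1.312, -1.026, 1.033]
wrist_force: [-0.5, -0.3, -1.9]
grip_width: 0.0236
```

```bash
python3 - <<'E'
from h import *
for i in range(3):
    p=shot('wrist'); o=get_obs(); print(o['eef_pos'],rel([.522,.0463,.165],np.radians(76.5)))
cv2.imwrite('pics/w9.png',cv2.resize(p['pixels'][:,:,::-1],(800,600)))
s=shot('side'); uv=w2p(s,[.522,.0463,.09])[0].astype(int); x,y=uv-[60,45]
cv2.imwrite('pics/s9.png',cv2.resize(s['pixels'][y:y+90,x:x+120,::-1],None,fx=6,fy=6,interpolation=cv2.INTER_CUBIC))
E
```

```text
[0.5225659  0.04682608 0.20523979] [-0.02  1.34  0.01 -0.04 -0.04 -0.01]
[0.52258897 0.04806196 0.20550282] [-0.06  1.35  0.   -0.04 -0.02 -0.  ]
[0.52270241 0.04884908 0.2058723 ] [-0.09  1.36 -0.   -0.03 -0.   -0.  ]
```

View pics/w9.png

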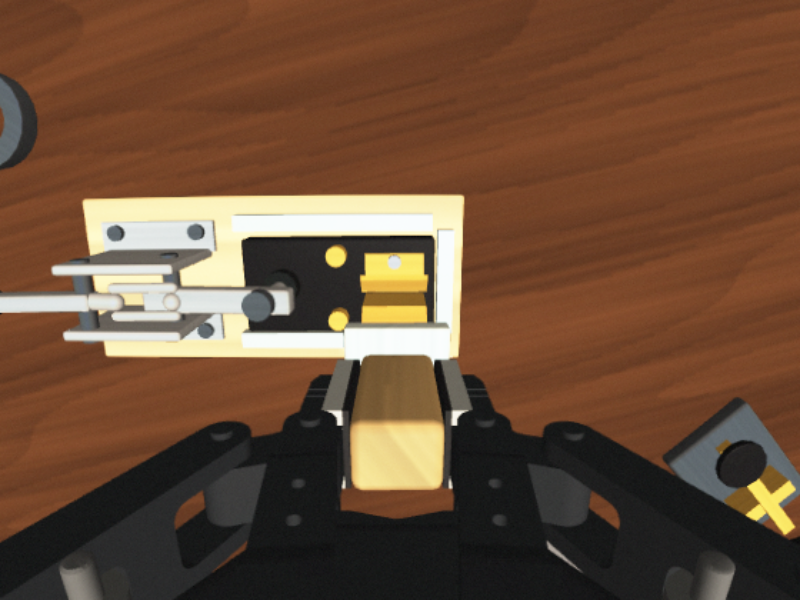

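View pics/s9.png

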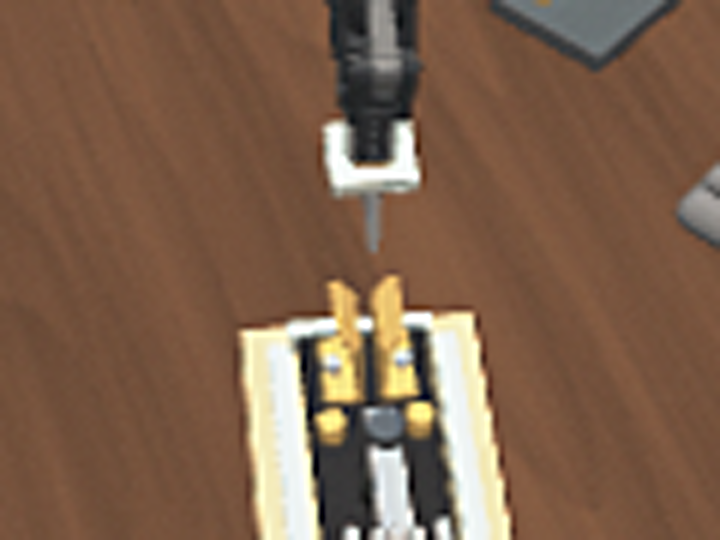

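The blade is lined up with the gap in the side view: tip at (374,250), gap at about (370,300). Lowering while watching the force.

Emit:
apply_moves(deltas="0 0.5 0 0 0 0;0 1 0 0 0 0;0 1.5 0 0 0 0;0 1.5 0 0 0 0;0 1.5 0 0 0 0")

```text
t: 13.77
eef_pos: [0.5227, 0.0497, 0.1615]
eef_rot: [-1.309, -1.033, 1.037]
wrist_force: [0.5, 0.7, -1.1]
grip_width: 0.0234
```

```bash
python3 - <<'E'
from h import *
o=[]
for i in range(4):
    s=shot('side'); o.append(get_obs())
print(np.mean([k['eef_pos'] for k in o],0), [rel([.522,.0463,.115],np.radians(76.5),k) for k in o],o[-1]['wrist_force'])
uv=w2p(s,[.522,.0463,.09])[0].astype(int); x,y=uv-[40,30]
cv2.imwrite('pics/s10.png',cv2.resize(s['pixels'][y:y+60,x:x+80,::-1],None,fx=9,fy=9,interpolation=cv2.INTER_CUBIC))
s=shot('scene')
uv=w2p(s,[.522,.0463,.09])[0].astype(int); x,y=uv-[40,30]
cv2.imwrite('pics/c10.png',cv2.resize(s['pixels'][y:y+60,x:x+80,::-1],None,fx=9,fy=9,interpolation=cv2.INTER_CUBIC))
E
```

```text
[0.5240985  0.0491198  0.16358117] [array([-0.11,  1.59,  0.02, -0.  ,  0.02, -0.  ]), array([-0.11,  1.62,  0.05,  0.01,  0.01,  0.  ]), array([-0.11,  1.63,  0.06,  0.02,  0.01,  0.  ]), array([-0.1 ,  1.64,  0.06,  0.02,  0.01,  0.  ])] [-0.35432567 -0.21375607 -1.89049069]
```

View pics/s10.png

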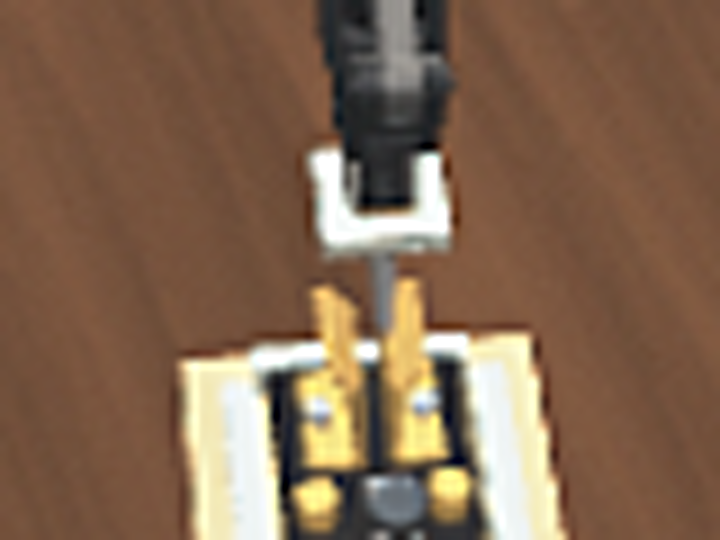

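View pics/c10.png

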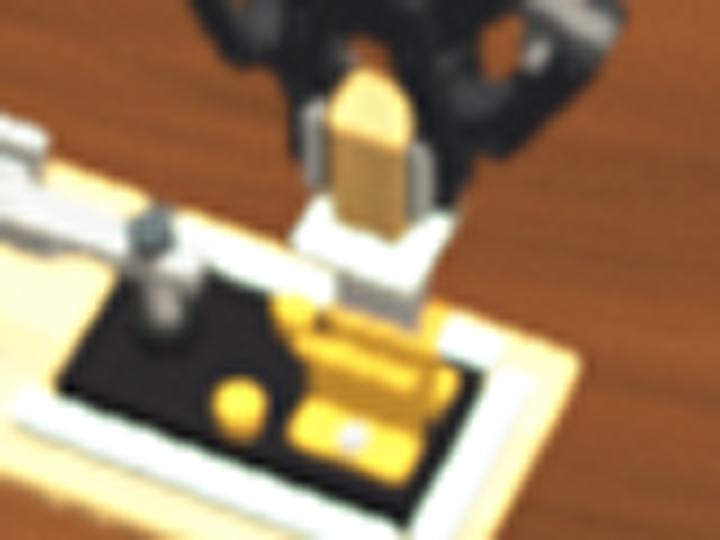

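```bash
python3 - <<'E'
from h import *
p=pickle.load(open('side.pkl','rb')); M=np.array([.522,.0463]); a=np.radians(76.5)
o=(w2p(p,[.522,.0463,.09])[0].astype(int)-[40,30])
def f(x,y,z): 
    X=np.r_[M+[np.cos(a)*x-np.sin(a)*y,np.sin(a)*x+np.cos(a)*y],z]; return ((w2p(p,X)[0]-o+.5)*9).round(0)
for n,v in dict(Lfar=(.018,.014,.071),Lnear=(-.018,.014,.071),Rfar=(.018,-.014,.071),Rnear=(-.018,-.014,.071),tL=(-.018,.0042,.061),tR=(-.018,-.0042,.061),blade_top=(-.014,0,.119),blade_bot=(-.014,0,.079),bladebotfar=(.014,0,.079),colL=(-.018,.018,.119),colR=(-.018,-.018,.119),railR=(-.02,-.03,.028),baseR=(.044,-.055,.012),baseL=(.044,.055,.012)).items(): print(n,f(*v))
E
```

```text
Lfar [318. 280.]
Lnear [330. 371.]
Rfar [411. 273.]
Rnear [425. 364.]
tL [363. 391.]
tR [391. 388.]
blade_top [377. 248.]
blade_bot [376. 340.]
bladebotfar [366. 268.]
colL [316. 264.]
colR [441. 254.]
railR [476. 457.]
baseR [529. 325.]
baseL [181. 352.]
```

Both the side view and the measured pose put the blade about 2 mm to jig −y and 3 mm to +x. I'll correct that and lower in steps.

Emit:
apply_moves(deltas="-0.1 0 0.07 0 0 0;-0.1 0.1 0.07 0 0 0;-0.1 0.2 0.07 0 0 0;-0.1 0.3 0.07 0 0 0;-0.1 0.4 0.07 0 0 0")

```text
t: 14.43
eef_pos: [0.5208, 0.0459, 0.1502]
eef_rot: [-1.311, -1.033, 1.034]
wrist_force: [0.5, 0.2, -1.5]
grip_width: 0.0235
```

```bash
python3 - <<'E'
from h import *
o=[]
for i in range(3):
    s=shot('side'); o.append(get_obs())
print(np.mean([k['eef_pos'] for k in o],0), [rel([.522,.0463,.115],np.radians(76.5),k) for k in o],[k['wrist_force'].round(1) for k in o])
uv=w2p(s,[.522,.0463,.09])[0].astype(int); x,y=uv-[40,30]
cv2.imwrite('pics/s11.png',cv2.resize(s['pixels'][y:y+60,x:x+80,::-1],None,fx=9,fy=9,interpolation=cv2.INTER_CUBIC))
E
```

```text
[0.5204395  0.04600019 0.1497215 ] [array([ 0.02,  1.15, -0.05, -0.01, -0.  , -0.  ]), array([ 0.02,  1.16, -0.05, -0.02, -0.  , -0.  ]), array([ 0.02,  1.17, -0.04, -0.01, -0.  , -0.  ])] [array([-1.2, -0.5, -1.9]), array([ 1. ,  0.1, -1. ]), array([-0. ,  0.4, -1.3])]
```

View pics/s11.png

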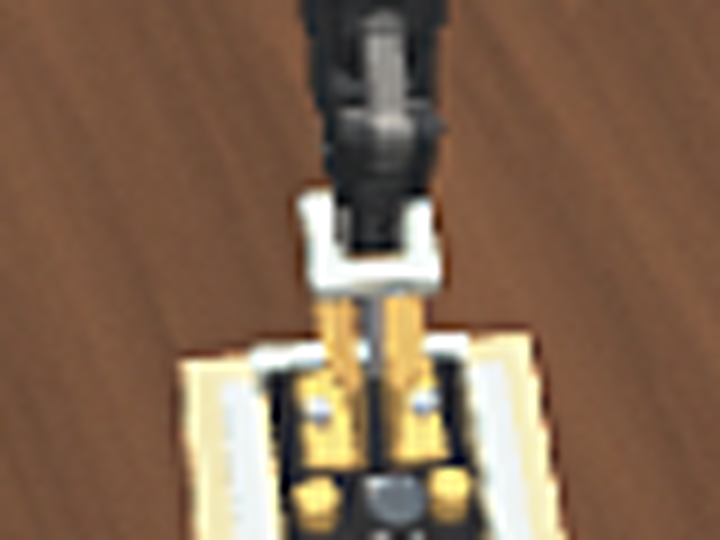

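The blade is centred in the gap: (373,330) against a gap centre of about 373.

Emit:
apply_moves(deltas="0 0.12 0 0 0 0;0 0.25 0 0 0 0;0 0.37 0 0 0 0;0 0.5 0 0 0 0")

```text
t: 14.92
eef_pos: [0.5209, 0.046, 0.1352]
eef_rot: [-1.311, -1.034, 1.034]
wrist_force: [-0.1, 1.0, -0.5]
grip_width: 0.0232
```

Emit:
apply_moves(deltas="0 0.12 0 0 0 0;0 0.24 0 0 0 0;0 0.36 0 0 0 0;0 0.48 0 0 0 0")

```text
t: 15.25
eef_pos: [0.5209, 0.046, 0.1209]
eef_rot: [-1.311, -1.034, 1.034]
wrist_force: [0.2, 0.2, -1.5]
grip_width: 0.0234
```

In the gap with no side force. Now the last few millimetres.

Emit:
apply_moves(deltas="0 0.07 0 0 0 0;0 0.13 0 0 0 0;0 0.19 0 0 0 0;0 0.19 0 0 0 0")

```text
t: 15.58
eef_pos: [0.5211, 0.046, 0.1159]
eef_rot: [-1.312, -1.034, 1.034]
wrist_force: [-0.0, 0.2, -0.7]
grip_width: 0.0233
```

Emit:
apply_moves(deltas="0 0.03 0 0 0 0;0 0.06 0 0 0 0;0 0.09 0 0 0 0;0 0.09 0 0 0 0")

```text
t: 15.92
eef_pos: [0.5214, 0.046, 0.1156]
eef_rot: [-1.311, -1.034, 1.034]
wrist_force: [-7.3, 0.2, 13.2]
grip_width: 0.0232
```

```bash
python3 - <<'E'
from h import *
o=get_obs(); print(o['eef_pos'],o['wrist_force'])
s=shot('side'); uv=w2p(s,[.522,.0463,.09])[0].astype(int); x,y=uv-[40,30]
cv2.imwrite('pics/s12.png',cv2.resize(s['pixels'][y:y+60,x:x+80,::-1],None,fx=9,fy=9,interpolation=cv2.INTER_CUBIC))
E
```

```text
[0.52141334 0.04604353 0.11558185] [-7.32338263  0.19629625 13.23548211]
```

View pics/s12.png

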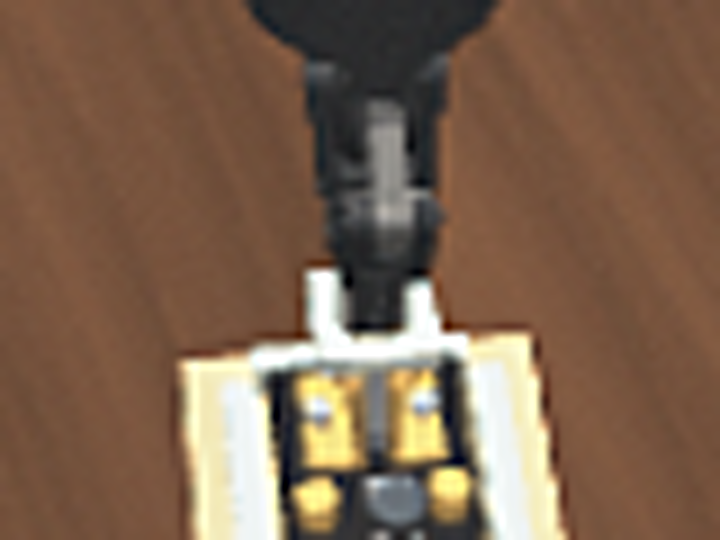

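The collar is seated: 13 N at TCP z 0.1156, against 0.115 expected. I'll ease off and release.

Emit:
apply_moves(deltas="0 -0.06 0 0 0 0;0 -0.06 0 0 0 0")

```text
t: 16.13
eef_pos: [0.5217, 0.046, 0.1158]
eef_rot: [-1.313, -1.036, 1.033]
wrist_force: [-0.3, 0.7, 5.1]
grip_width: 0.0236
```

Emit:
apply_moves(deltas="0 0 0 0 0 0;0 0 0 0 0 0;0 0 0 0 0 0;0 0 0 0 0 0;0 0 0 0 0 0", jaw=0.65)

```text
t: 16.55
eef_pos: [0.5208, 0.046, 0.1144]
eef_rot: [-1.311, -1.034, 1.034]
wrist_force: [0.1, -0.5, -0.2]
grip_width: 0.0554
```

Emit:
apply_moves(deltas="0 -0.7 0 0 0 0;0 -1.6 0 0 0 0;0 -2.8 0 0 0 0;0 -4 0 0 0 0;0 -4.5 0 0 0 0")

```text
t: 16.97
eef_pos: [0.5229, 0.046, 0.2555]
eef_rot: [-1.317, -1.04, 1.03]
wrist_force: [0.8, 0.3, 0.6]
grip_width: 0.0555
```

Emit:
apply_moves(deltas="0 0 -1 0 0 0;0 0 -2 0 0 0;0 0 -2 0 0 0")

```text
t: 17.22
eef_pos: [0.5824, 0.0308, 0.2495]
eef_rot: [-1.314, -1.034, 1.032]
wrist_force: [-1.3, -0.4, -0.8]
grip_width: 0.0553
```

```bash
python3 - <<'E'
from h import *
p=shot('wrist','w13'); o=get_obs(); print(o['eef_pos'],o['wrist_force'],o['grip_width'])
P=cloud(p); g=np.hypot(P[...,0]-.522,P[...,1]-.046)<.035
for nm,a,b in [('top',.122,.136),('collar',.074,.084)]:
    m=g&(P[...,2]>a)&(P[...,2]<b); r=cv2.minAreaRect(P[m][:,:2].astype(np.float32)); print(nm,m.sum(),np.round(r[0],4),np.round(r[1],4),r[2],np.median(P[m][:,2]))
d=finder.tip_of(p,'handle_end');print(d and at_z(p,[d[0]['point']],.072))
s=shot('side'); uv=w2p(s,[.51,.0,.07])[0].astype(int); x,y=uv-[80,60]
cv2.imwrite('pics/s13.png',cv2.resize(s['pixels'][y:y+120,x:x+160,::-1],None,fx=5,fy=5,interpolation=cv2.INTER_CUBIC))
s=shot('scene'); uv=w2p(s,[.51,.0,.07])[0].astype(int); x,y=uv-[80,60]
cv2.imwrite('pics/c13.png',cv2.resize(s['pixels'][y:y+120,x:x+160,::-1],None,fx=5,fy=5,interpolation=cv2.INTER_CUBIC))
E
```

```text
[0.58045011 0.03146604 0.24897521] [-0.63207874 -0.12642544 -0.00262616] 0.055201232586920834
top 1023 [0.5227 0.0452] [0.0237 0.0197] 76.54173278808594 0.1301144102950859
collar 923 [0.5228 0.0456] [0.036 0.036] 76.30255889892578 0.08042109586799842
[]
```

View pics/w13.png

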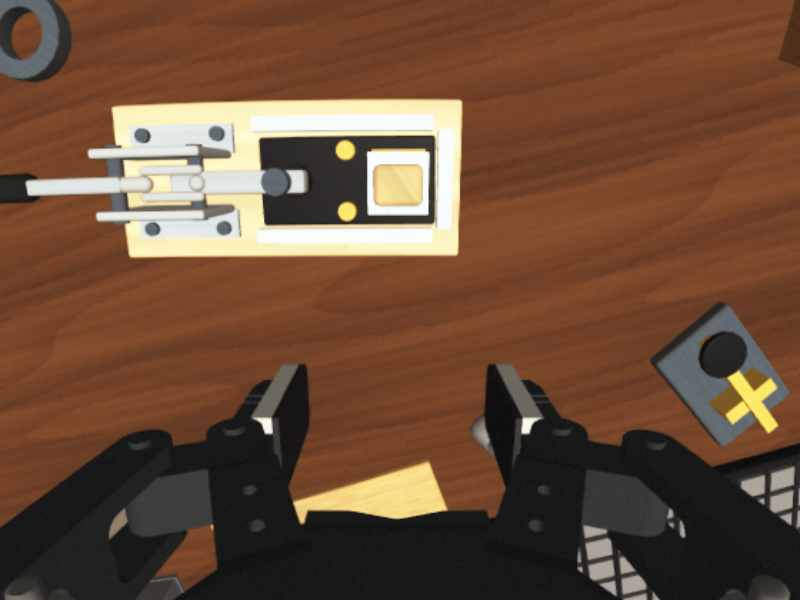

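View pics/s13.png

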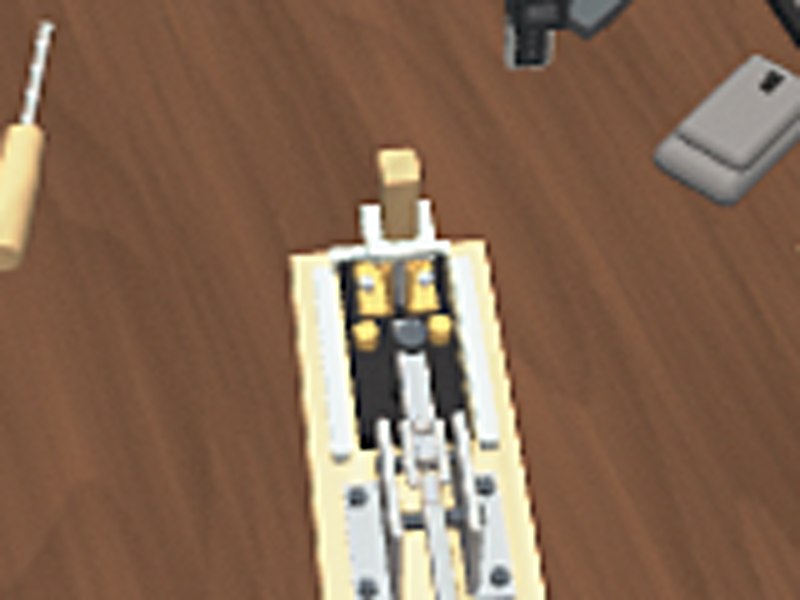

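View pics/c13.png

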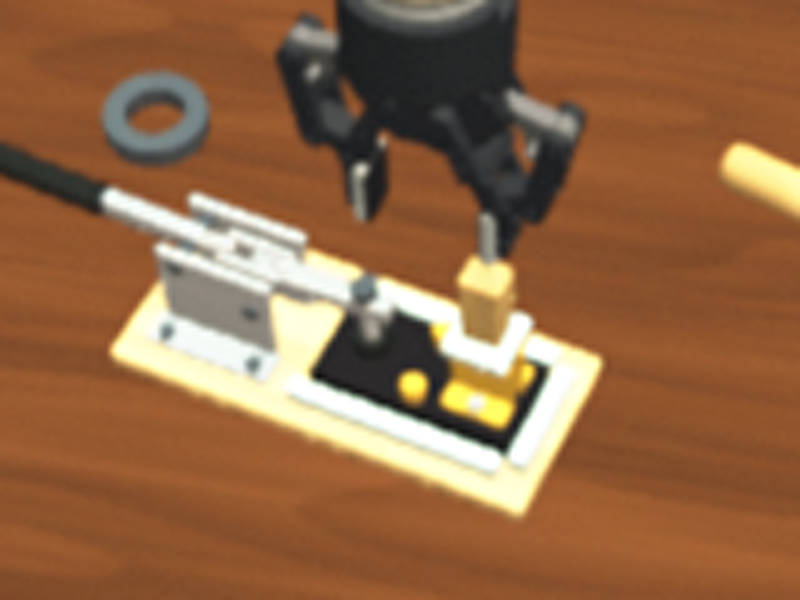

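The gauge is seated upright: collar top at 80 mm (79 expected), grip top at 130 mm (129 expected). The clamp is still closed and the gripper is clear.

```bash
python3 -c "
from h import *
print(get_obs()['t'],order.sign_off())"
```

```text
the job is handed in; nothing more can be done
17.4167 None
```

The clamp is closed and the gap gauge is seated between the brass contact plates. I handed the job in at 17.4 s of the 58 s allowed.

- **Clamp:** I pushed the handle over centre to its stop with the closed fingers, with a wrist force of about 48 N at the stop. Afterwards the handle end was within 1 mm of where I had worked out it should be when closed. My last network check for the handle end found nothing because it was out of the picture. In the final pictures the handle still lies flat and the arm is over the block.
- **Gauge:** I took it from the stand, lowered the blade into the gap with almost no side force and felt the collar seat at about 15 N, then let go and backed off. It stands upright, with the collar top measured at 80 mm (79 expected) and the grip top at 130 mm (129 expected). It is lined up with the plates within 0.2°.
- **Correction on the way:** with the blade just above the plates, the side view and the measured pose showed it about 2 mm off sideways and 3 mm off lengthwise. I corrected that before lowering it between them.
- **Other things:** I saw no sign that anything else on the desk was touched, but I did not measure each object again.

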